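# Load the wash rack and hold the parts-washer lid open

### The arm

A 6-joint arm with a two-finger parallel gripper is mounted at the origin on the work surface. World frame = base frame: x ahead of the robot, y to its left, z up, the work surface at z = 0. Lengths are in m, angles in rad, forces in N, time in s.
With the tool pointing down it reaches from about 0.325 to 0.775 m from the base axis. Payload 5.5 kg.
Tool frame: the origin (TCP) lies at the very end of the fingers, on their centre line; the grasp point (between the pads) lies 19 mm behind it; z points along the fingers, y is the line along which they close (so a half turn about z gives the same grasp; the last joint's range is limited). The gripper opens to 88 mm and grips with 3 to 60 N. Pads are 20 mm wide; open, the fingers measure 115 mm over their backs; the gripper's body (75 mm by 178 mm) begins 61 mm behind the grasp point.
Start: joints at [-1.309, 0.091, 1.231, -0, 1.82, -0.057], TCP at [0.188, -0.57, 0.223] pointing down, gripper open.
Joint ranges: [-2.87, 2.87], [-0.86, 2.18], [0.17, 2.46], [-1.51, 4.65], [0.06, 2.69], [-2.65, 2.65]. Speed limits (rad/s): [2.57, 2.57, 3.01, 3.14, 3.14, 3.14].

### API

Orientations are given as a unit quaternion [x, y, z, w].
In Python, from bench import manip gives the robot as it stands.
- The arm moves only by the tool servo_tool, never from a script. Its argument "plan" is a list of rows, each a list of 2 entries, a list of its own where there are three numbers: the shift along the world's x, y, z in m, then the turn, a rotation vector about the world's x, y, z in degrees. A call has 1 to 10 rows; each row is the pose to reach, as a shift and turn from the pose commanded when the call began; what a row does not reach only later rows make up. A row lasts 1/8 s, in which the tool goes at most 62.5 mm and 10.7 degrees, less where a joint would pass 70% of its speed; a pose out of reach is approached as far as the arm can. A call with a gripper value outside its range is refused whole. "grip" is the finger opening in m, from 0 to 0.0878, set as the call begins (left out, the last holds). The fingers move at their own pace and stop on an object; "force" is the grip in N (left out, the last holds). Time passes only in rows, so rows that repeat a pose let the fingers close. It gives the time, the measured TCP pose, the force, the opening and the grip force at its end, in the units of the state.
- manip.read_state(): the state, without advancing time (a new reading comes with each control period).
- manip.camera(name): name is "scene" or "side" or "wrist"; returns the picture (400x640x3 uint8, red, green, blue); there is no depth.
- manip.calibration(name): a dict with "K" (3x3 intrinsics, pixels), "distortion" ([k1, k2, p1, p2, k3] as OpenCV has them; the pictures are not rectified), "origin" and "rotation" of the camera in the world; the wrist camera has in their place "tool_from_camera" (4x4, takes a point from camera to tool coordinates, whose origin is the TCP and whose axes are the flange's). Camera axes: x right, y up, looking along -z (the intrinsics and any distortion apply to the point x, -y, -z); pixel columns grow to the right and rows downward; lengths in m; the calibration is good to about 2 mm. A picture is of the moment at which its call begins: read the wrist's pose just before it. calibration takes no time and is no camera call.
- manip.job_done(): hands the job in; it is judged then, once.
The state is a dict: "clock": time; "joints": joint angles; "qd": joint speeds; "tau": joint torques, N m; "eef_pos": TCP position; "eef_rot": TCP orientation; "ft_force": force on the tool from outside, world axes, zero at the start; "ft_torque": the same for the moment, N m; "gripper_width": finger opening in m; "gripper_force": force on a finger pad.
Only numpy, scipy, OpenCV 4.12 (cv2) and the standard library are available. Lean on these libraries where they do the work, as an engineer would, in place of code of your own. Each camera call takes 0.05 s, during which the arm holds its last target. There are 200 camera calls.

### The job

Two steel valve lifters stand loose on the bench: while the washer's lid is still shut, drop each one upright and fully down into its own empty pocket of the blue wash rack, next to the two already there. Then lift the lid of the steel parts washer by its black handle and hold it open at 45 degrees (give or take 5) so that a colleague can lower the rack in; the lid falls shut if let go, so finish while still holding it steady there, never letting it drop, and leave the other things on the bench where they are.

Things in the scene. Friction and masses are not known exactly. Their poses are not given: they have to be found in the camera images.
- lifter1_mid (a point): First loose lifter: bright steel roller-lifter, a plain upright cylinder 24 mm in diameter and 62 mm tall with a dark band, about 110 g. The point is its centre, half-way up (31 mm above its foot); z is its long axis. It starts standing on the bench, between the washer and the rack. Either lifter may go in either empty pocket.
- lifter2_mid (a point): Second loose lifter, the same: bright steel roller-lifter, a plain upright cylinder 24 mm in diameter and 62 mm tall with a dark band, about 110 g. The point is its centre, 31 mm above its foot.
- lifter1: The first loose lifter as a body; origin at the centre of its foot.
- lifter2: The second loose lifter as a body; origin at the centre of its foot.
- pocket_a (a point): Centre of the mouth of one empty pocket of the wash rack: a round blind hole 28 mm wide and 25 mm deep. z is up, x and y lie along the rack's sides. The rack is a blue block 130 x 130 x 35 mm, fixed to the bench, with four pockets on a 60 mm square grid, in line with its sides; the pockets at the other diagonal hold two lifters (standing 37 mm above the rack's top). A lifter that is fully in has its centre 6 mm above the pocket's mouth.
- pocket_b (a point): Centre of the mouth of the other empty pocket, the same, diagonally across the rack from pocket_a (85 mm away).
- lid_handle (a point): Middle of the lid's black handle: a round bar 12 mm thick and 110 mm long, parallel to the hinge, on two end legs; its axis stands 45 mm above the lid's outer face, with clear space all around it. With the lid shut it is 173 mm above the bench. Axes turn with the lid: y runs along the bar and the hinge, x points from the handle towards the hinge side, z out of the lid's face.
- lid_hinge (a point): Middle of the lid's hinge line, 120 mm above the bench, along the far edge of the washer (a fixed open steel tank 200 x 220 mm, 120 mm tall, with a blue panel on the side towards the robot). Same axes as the handle. In these axes the handle's middle is at x = -170 mm, z = +53 mm. The lid is a plate 200 x 220 x 8 mm.
- lid (a joint): Lid angle in rad: 0 shut (level), grows as the lid is lifted by its robot-side edge, which swings up and away from the robot; 0.785 is 45 degrees; stop at 1.35. The lid, about 0.5 kg (varies by a third), turns freely and always falls shut: holding it takes about 2 to 4 N at the handle. An orange ball on the curved dark scale at each side of the washer marks 45 degrees for the lid's edge.
- stored1: Lifter already in the rack; leave it there (origin at the centre of its foot).
- stored2: The other lifter already in the rack; leave it there.
- socket: Steel socket, 31 mm wide, 50 mm tall, standing on the bench; leave alone.
- spanner: Spanner 170 mm long lying near the robot; leave alone.
- sealant: Small jar, 44 mm wide, 75 mm tall, red cap, behind the rack; leave alone.
- dish: Steel dish, 76 mm wide, 28 mm tall, behind the rack; leave alone.
- degreaser: Bottle 60 mm wide, 150 mm tall, at the back of the bench; leave alone.
Not all that is in view belongs to the job. What is shaped like the stored1 but red is not meant.

How it is judged:
By the outcome, as a careful person would: the job done as asked, in the order asked, and still so for the second after the job is handed in, while the arm keeps its last pose, push and grip.
It also fails if it takes over 67 s, if anything falls off the work surface, if the arm or the gripper's body presses on something with over 40 N, if the wrist force passes 120 N, or if a joint passes its speed limit or range.

## Working session

There is one attempt and no reset: what is moved stays moved. The work goes in short steps, Python scripts to look and compute and a tool call to move; the robot and the scene stay as the last step left them, time stands still between calls to the robot, and variables do not carry over. Pictures are saved under pics/ and viewed, at most 10 in all, crops included, and the job is handed in when it is done.

Besides the shell and the picture viewer there is one more tool, called after "Emit:" as name(argument=value, ...), one argument or row to a line, values as JSON. servo_tool: Moves the arm, as the interface text tells. Its arguments: {"type":"object","properties":{"plan":{"type":"array"},"grip":{"type":"number"},"force":{"type":"number"}},"required":["plan"]}

```bash
mkdir -p pics; cat > h.py <<'E'
import numpy as np, cv2
from scipy.spatial.transform import Rotation as R
from bench import manip
def snap(n,f):
    s=manip.read_state(); im=manip.camera(n); cv2.imwrite(f'pics/{f}.png',im[:,:,::-1]); return s,im
def cam(n,s=None):
    c=manip.calibration(n)
    if n=='wrist':
        T=np.array(c['tool_from_camera']); Rt=R.from_quat(s['eef_rot']).as_matrix()
        return np.array(c['K']),np.array(c['distortion']),np.array(s['eef_pos'])+Rt@T[:3,3],Rt@T[:3,:3]
    return np.array(c['K']),np.array(c['distortion']),np.array(c['origin']),np.array(c['rotation'])
def ray(C,px):
    u=cv2.undistortPoints(np.array([[px]],float),C[0],C[1])[0,0]
    return C[2],C[3]@np.array([u[0],-u[1],-1])
def onz(C,px,z):
    o,d=ray(C,px); return o+d*(z-o[2])/d[2]
def proj(C,p):
    q=(np.atleast_2d(p)-C[2])@C[3]; q=q*[1,-1,-1]
    return cv2.projectPoints(q,np.zeros(3),np.zeros(3),C[0],C[1])[0][:,0]
E
python3 - <<'E'
from h import *
for n in ['scene','side','wrist']:
    s,_=snap(n,n+'0'); C=cam(n,s); print(n,C[2],C[3][:,2],C[0][0])
print(s)
a=np.vstack([cv2.imread(f'pics/{n}0.png') for n in ['scene','side']])
E
```

```text
Traceback (most recent call last):
IndexError: too many indices for array: array is 1-dimensional, but 2 were indexed
```

View pics/scene0.png

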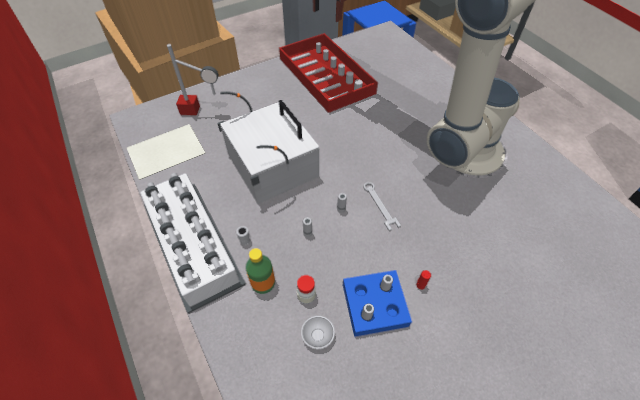

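The scene view shows the rack at (377,302) with empty pockets near (361,290) and (392,310). Cylinders stand at (342,201), (307,226) and (243,234), the last probably the socket. The lid handle is at (291,119).

```bash
python3 - <<'E'
from h import *
print(manip.calibration('scene')); print(manip.calibration('wrist'))
E
```

```text
{'K': array([[394.43836539,   0.        , 320.68690969],
       [  0.        , 394.43836539, 202.03126756],
       [  0.        ,   0.        ,   1.        ]]), 'distortion': array([-0.05984748,  0.        ,  0.        ,  0.        ,  0.        ]), 'origin': array([0.85145809, 0.49796845, 0.89814984]), 'rotation': array([0.08512656, 0.29730502, 0.91731968, 0.25077438])}
{'K': array([[327.34073699,   0.        , 318.62053198],
       [  0.        , 327.34073699, 197.70918164],
       [  0.        ,   0.        ,   1.        ]]), 'distortion': array([0.01261844, 0.        , 0.        , 0.        , 0.        ]), 'tool_from_camera': array([[ 2.10201019e-04,  9.54064653e-01,  2.99600725e-01,
         8.23362829e-02],
       [ 9.99998654e-01,  2.87039435e-04, -1.61566670e-03,
        -2.08992091e-05],
       [-1.62744771e-03,  2.99600661e-01, -9.54063308e-01,
        -1.62145496e-01],
       [ 0.00000000e+00,  0.00000000e+00,  0.00000000e+00,
         1.00000000e+00]])}
```

```bash
sed -i "s/np.array(c\['rotation'\])$/R.from_quat(c['rotation']).as_matrix()/" h.py
python3 - <<'E'
from h import *
for n in ['side']:
    s,_=snap(n,n+'0')
im=cv2.imread('pics/scene0.png'); cv2.imwrite('pics/sc_crop.png',cv2.resize(im[85:345,210:450],None,fx=2.3,fy=2.3,interpolation=cv2.INTER_CUBIC))
C=cam('scene')
for nm,p,z in [('c1',(342,194),.062),('c2',(307.5,219),.062),('c3',(243,230),.05),('pa',(361,289.5),.035),('pb',(392,310),.035),('s1',(388,279),.072),('s2',(369,309),.072),('handle',(291,119),.173),('handle_l',(282,104),.173),('handle_r',(300,135),.173)]:
    print(nm,onz(C,p,z).round(4))
print(s)
E
```

```text
c1 [ 0.4734 -0.0158  0.062 ]
c2 [0.592 0.007 0.062]
c3 [ 0.7455 -0.0536  0.05  ]
pa [0.5735 0.2266 0.035 ]
pb [0.5408 0.3042 0.035 ]
s1 [0.5181 0.2485 0.072 ]
s2 [0.5959 0.2849 0.072 ]
handle [ 0.5055 -0.2309  0.173 ]
handle_l [ 0.4982 -0.2978  0.173 ]
handle_r [ 0.5141 -0.1652  0.173 ]
{'clock': 0.05, 'joints': array([-1.30870396e+00,  9.18631008e-02,  1.23182675e+00,  2.15306170e-06,
        1.81981640e+00, -5.67291012e-02]), 'qd': array([-4.69279291e-04, -4.36698038e-04, -1.01911559e-04, -9.35994585e-04,
       -1.26254754e-03,  2.20410161e-05]), 'tau': array([ 2.74163540e-03, -4.48207498e+01, -4.07906663e+01,  7.01644854e-02,
        2.88443745e-02, -1.17243344e-04]), 'eef_pos': array([ 0.18797653, -0.56949144,  0.22153774]), 'eef_rot': array([ 9.87320499e-01,  1.58736629e-01, -9.70346081e-05, -9.51862076e-04]), 'ft_force': array([-0.86243792, -0.16794126,  0.30775299]), 'ft_torque': array([-0.06918355, -0.00052136,  0.05224136]), 'gripper_force': 0.0, 'gripper_width': 0.08768244719469435}
```

View pics/sc_crop.png

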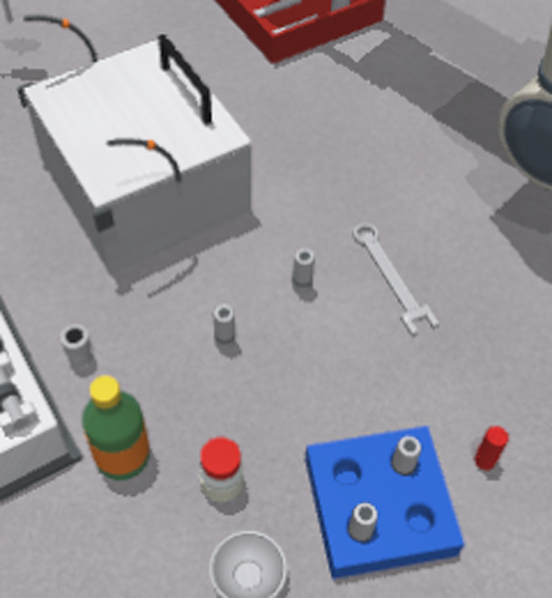

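View pics/side0.png

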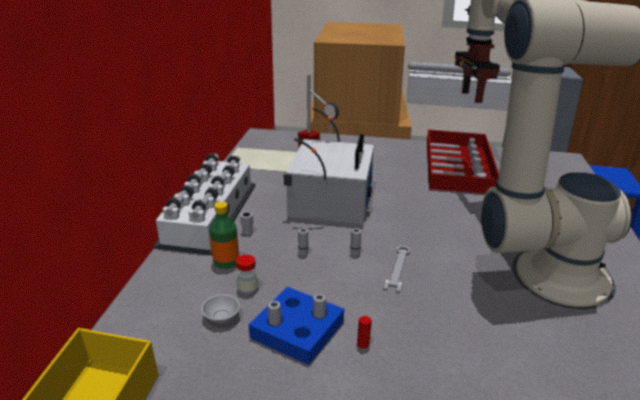

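The crop and side view confirm that the socket, wider and dark-mouthed, is at scene (243,234). The lifters are at (342,201) and (307,226). Sizes check out: pockets are 84 mm apart and stored lifters 86 mm. Next I move to an overview spot above the lifters.

Emit:
servo_tool(
  plan=[
    [[0.0345, 0.057, 0.002], [0, 0, 0]],
    [[0.069, 0.114, 0.004], [0, 0, 0]],
    [[0.1, 0.165, 0.006], [0, 0, 0]],
    [[0.13, 0.215, 0.01], [0, 0, 0]],
    [[0.16, 0.265, 0.01], [0, 0, 0]],
    [[0.19, 0.315, 0.015], [0, 0, 0]],
    [[0.22, 0.365, 0.015], [0, 0, 0]],
    [[0.25, 0.415, 0.02], [0, 0, 0]],
    [[0.28, 0.465, 0.02], [0, 0, 0]],
    [[0.312, 0.515, 0.02], [0, 0, 0]],
  ],
)

```text
clock: 1.35
eef_pos: [0.5006, -0.053, 0.2425]
eef_rot: [0.987, 0.159, -0.0, 0.0]
ft_force: [0.3, -0.5, -0.0]
gripper_width: 0.0879
gripper_force: 0.0
```

Emit:
servo_tool(
  plan=[
    [[0.033, 0.055, 0], [0, 0, 0]],
    [[0.033, 0.055, 0], [0, 0, 0]],
    [[0.033, 0.055, 0], [0, 0, 0]],
    [[0.033, 0.055, 0], [0, 0, 0]],
  ],
)

```text
clock: 1.85
eef_pos: [0.5327, -0.001, 0.2428]
eef_rot: [0.987, 0.158, 0.0, 0.0]
ft_force: [0.7, 0.5, -0.4]
gripper_width: 0.0875
gripper_force: 0.0
```

```bash
python3 - <<'E'
from h import *
s,im=snap('wrist','w1'); print(s['eef_pos'],s['eef_rot'],s['clock'],s['ft_force'])
C=cam('wrist',s); S=cam('scene')
print(onz(S,(256,254),.15),onz(S,(318.7,148),.128),onz(S,(306,284),.075))
for p in [(.4734,-.0158,.062),(.592,.007,.062),(.5735,.2266,.035),(.5408,.3042,.035),(.5055,-.2309,.173)]: print(proj(C,p))
E
```

```text
[ 0.53267247 -0.00098584  0.24278506] [9.87460216e-01 1.57867927e-01 4.22390644e-05 1.92626728e-04] 1.85 [ 0.66162338  0.4996896  -0.37551651]
[0.75888442 0.08107346 0.15      ] [ 0.47373051 -0.13770794  0.128     ] [0.68544689 0.16528322 0.075     ]
[[314.15879405 227.74680389]]
[[328.71032772 118.9640797 ]]
[[123.27133231  66.72669709]]
[[43.36089023 73.21322128]]
[[569.79364566 319.97313847]]
```

View pics/w1.png

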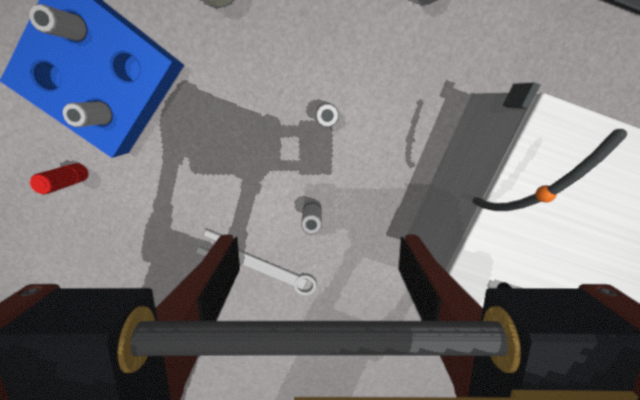

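The wrist view shows the lifter tops at (312,224) and (326,115), pockets at (127,67) and (46,76), and stored lifters at (43,18) and (75,114). All are within 4 px of the prediction. I'll fit the rack from several points in both views.

```bash
python3 - <<'E'
from h import *
im=cv2.imread('pics/w1.png')
s=manip.read_state(); C=cam('wrist',s)
for nm,p,z in [('c1',(312,224),.062),('c2',(326.5,115.5),.062),('pa',(127,67),.035),('pb',(46,76),.035),('s1',(74,114),.072),('s2',(42,19),.072)]: print(nm,onz(C,p,z).round(4))
x1=cv2.resize(im[0:200,0:220],None,fx=2.6,fy=2.6); x2=cv2.resize(im[90:250,260:380],None,fy=3.25,fx=2)
cv2.imwrite('pics/w1c.png',x1)
E
```

```text
c1 [ 0.477  -0.0121  0.062 ]
c2 [0.5946 0.0102 0.062 ]
pa [0.5746 0.2229 0.035 ]
pb [0.539  0.3015 0.035 ]
s1 [0.5189 0.2458 0.072 ]
s2 [0.5945 0.2805 0.072 ]
```

Emit:
servo_tool(
  plan=[
    [[-0.02, -0.004, -0.03], [0, 0, 9]],
    [[-0.04, -0.008, -0.06], [0, 0, 18]],
    [[-0.057, -0.012, -0.1], [0, 0, 26]],
    [[-0.057, -0.012, -0.14], [0, 0, 26]],
    [[-0.057, -0.012, -0.175], [0, 0, 26]],
    [[-0.057, -0.012, -0.2], [0, 0, 26]],
    [[-0.057, -0.012, -0.211], [0, 0, 26]],
    [[-0.057, -0.012, -0.211], [0, 0, 26]],
  ],
  grip=0.06,
)

```text
clock: 2.9
eef_pos: [0.4757, -0.0124, 0.0316]
eef_rot: [0.927, 0.376, -0.0, -0.0]
ft_force: [-0.1, 0.1, -0.2]
gripper_width: 0.0599
gripper_force: 0.0
```

Emit:
servo_tool(
  plan=[
    [[0, 0, 0], [0, 0, 0]],
    [[0, 0, 0], [0, 0, 0]],
    [[0, 0, 0], [0, 0, 0]],
    [[0, 0, 0], [0, 0, 0]],
    [[0, 0, 0], [0, 0, 0]],
    [[0, 0, 0], [0, 0, 0]],
  ],
  grip=0.01,
  force=20,
)

```text
clock: 3.65
eef_pos: [0.4762, -0.0118, 0.0319]
eef_rot: [0.926, 0.377, 0.0, 0.0]
ft_force: [0.4, -0.8, 2.0]
gripper_width: 0.0236
gripper_force: 20.0
```

Emit:
servo_tool(
  plan=[
    [[0, 0, 0.05], [0, 0, 0]],
    [[0.002, 0.01, 0.1], [0, 0, -2]],
    [[0.015, 0.06, 0.11], [0, 0, -8]],
    [[0.03, 0.11, 0.11], [0, 0, -14]],
    [[0.045, 0.16, 0.105], [0, 0, -20]],
    [[0.057, 0.2, 0.1], [0, 0, -22]],
    [[0.061, 0.221, 0.098], [0, 0, -22]],
    [[0.061, 0.221, 0.098], [0, 0, -22]],
    [[0.061, 0.221, 0.098], [0, 0, -22]],
  ],
)

```text
clock: 4.78
eef_pos: [0.537, 0.2081, 0.1297]
eef_rot: [0.981, 0.193, -0.0, 0.0]
ft_force: [0.4, 0.4, -1.6]
gripper_width: 0.0241
gripper_force: 20.0
```

```bash
python3 - <<'E'
from h import *
s,im=snap('wrist','w2'); print(s['eef_pos'],R.from_quat(s['eef_rot']).as_matrix()[:,:2],s['clock'],s['gripper_width'])
C=cam('wrist',s)
Rt=R.from_quat(s['eef_rot']).as_matrix()
for dz in (.031,-.031): print(proj(C,np.array(s['eef_pos'])+Rt@[0,0,dz]))
print(proj(C,[.574,.225,.035]))
E
```

```text
[0.53699266 0.20806697 0.12974256] [[ 9.25622491e-01  3.78448138e-01]
 [ 3.78447977e-01 -9.25622295e-01]
 [-3.65017406e-04  6.10734965e-04]] 4.775 0.02412027436516629
[[318.16317355 230.09000153]]
[[318.19354917 283.55117596]]
[[315.93960626 150.33924911]]
```

View pics/w2.png

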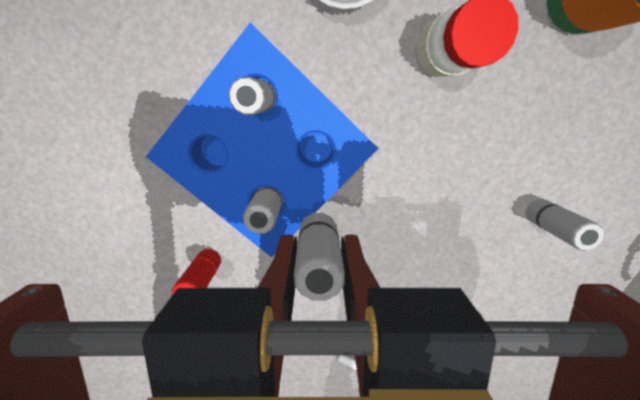

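Empty pockets are at (316,148) and (209,152), the held lifter's top ring at about (319,281). That agrees with the prediction to about 2 px. I'll refine both numerically.

```bash
python3 - <<'E'
from h import *
im=cv2.imread('pics/w2.png').astype(int)
np.set_printoptions(linewidth=250)
print('B row148',im[148,290:345,0]); print('B col316',im[122:175,316,0]); print('B row150 pb',im[152,182:238,0]); print('pb col209',im[126:178,209,0])
print('ring col319',im[255:312,319,1]); print('ring row281',im[281,290:350,1])
print('foot col 319',im[205:245,319,0]-im[205:245,319,2])
E
```

```text
B row148 [169 170 169 170 170 159 148 141 119 114 130 140 141 141 141 147 162 170 171 173 168 170 171 170 170 170 170 170 170 168 171 173 170 172 167 169 169 170 170 168 169 159 147 171 187 201 231 239 243 245 239 208 177 171 171]
B col316 [244 245 245 244 244 245 244 241 220 209 220 229 236 240 243 243 239 226 228 227 199 175 171 168 169 172 170 170 170 169 168 184 224 235 219 207 217 193 173 160 132 121 119 119 124 138 155 161 167 173 168 171 171]
B row150 pb [169 166 167 168 166 158 141 133 134 122 105  98  99 100 103 100 100 102 103 114 133 136 138 147 161 166 167 168 170 169 169 169 167 168 168 168 168 167 169 168 167 171 170 169 159 155 167 170 173 168 169 169 169 170 170 170]
pb col209 [170 167 167 168 169 169 169 166 151 139 137 137 140 137 139 139 141 140 149 155 168 168 167 169 167 167 168 167 169 166 168 169 167 166 166 157 138 117 114 115 113 115 116 116 126 145 160 159 165 169 168 170]
ring col319 [109 109 116 118 124 128 137 138 136 136 139 136 130 107  82  64  65  61  63  64  64  60  62  60  61  62  60  61  58  63  59  59  62  55  63  61  60  62  78 117 133 136 134 131 141 160 180 196 195 198 200 195 195 196 198 200 199]
ring row281 [ 23  23  27  39  71 100 117 130 135 135 136 132 133 133 126  93  68  59  64  62  64  60  58  61  64  61  63  61  62  60  64  63  60  61  60  61  61  62  63  56  60  65  74  99 127 134 138 135 134 137 134 128 113  98  66  36  17  23  22  26]
foot col 319 [107 103  79  45  17   1  -2  -3  -1   1   0   1   0  -1  -1   0   0   1   6   2   3   1   1   1   2  -1   1   0  -1   1   0   1  -1   1  -1   2   1   2   0   1]
```

```bash
python3 - <<'E'
from h import *
s=manip.read_state(); C=cam('wrist',s); e=np.array(s['eef_pos']);Rt=R.from_quat(s['eef_rot']).as_matrix()
L=onz(C,(319,281),e[2]+.0304); print('lifter',L, (L-e)@Rt)
for p in [(314.5,149),(207,152.5)]:
    q=onz(C,p,.035); print(q,q-L)
E
```

```text
lifter [0.53810382 0.20794842 0.16036519] [ 0.00095546  0.00036979 -0.03039969]
[0.5746588  0.22628545 0.035     ] [ 0.03655498  0.01833703 -0.12536519]
[0.54007964 0.303581   0.035     ] [ 0.00197582  0.09563258 -0.12536519]
```

Emit:
servo_tool(
  plan=[
    [[0.02, 0.01, -0.015], [0, 0, 0]],
    [[0.0365, 0.018, -0.04], [0, 0, 0]],
    [[0.0365, 0.018, -0.055], [0, 0, 0]],
    [[0.0365, 0.018, -0.06], [0, 0, 0]],
    [[0.0365, 0.018, -0.066], [0, 0, 0]],
    [[0.0365, 0.018, -0.072], [0, 0, 0]],
    [[0.0365, 0.018, -0.076], [0, 0, 0]],
  ],
)

```text
clock: 5.7
eef_pos: [0.5735, 0.2272, 0.0538]
eef_rot: [0.981, 0.193, 0.0, -0.0]
ft_force: [-0.2, 0.3, -1.1]
gripper_width: 0.0239
gripper_force: 20.0
```

Emit:
servo_tool(
  plan=[
    [[0, 0, -0.005], [0, 0, 0]],
    [[0, 0, -0.009], [0, 0, 0]],
    [[0, 0, -0.012], [0, 0, 0]],
    [[0, 0, -0.012], [0, 0, 0]],
  ],
)

```text
clock: 6.2
eef_pos: [0.5736, 0.2273, 0.0419]
eef_rot: [0.981, 0.193, 0.0, -0.0]
ft_force: [-0.7, -0.8, 0.5]
gripper_width: 0.0238
gripper_force: 20.0
```

Foot is at the pocket floor. Release, then straight up.

Emit:
servo_tool(
  plan=[
    [[0, 0, 0], [0, 0, 0]],
    [[0, 0, 0], [0, 0, 0]],
    [[0, 0, 0], [0, 0, 0]],
    [[0, 0, 0.02], [0, 0, 0]],
    [[0, 0, 0.05], [0, 0, 0]],
    [[0, 0, 0.1], [0, 0, 0]],
    [[0, -0.05, 0.12], [0, 0, 0]],
    [[0.005, -0.105, 0.12], [0, 0, 0]],
    [[0.012, -0.16, 0.11], [0, 0, 0]],
    [[0.02, -0.217, 0.1], [0, 0, 0]],
  ],
  grip=0.05,
)

```text
clock: 7.45
eef_pos: [0.594, 0.0087, 0.1438]
eef_rot: [0.981, 0.193, 0.002, 0.0]
ft_force: [0.4, 0.3, -0.6]
gripper_width: 0.0502
gripper_force: 0.0
```

```bash
python3 - <<'E'
from h import *
s=manip.read_state();print(s['eef_pos'],s['clock'])
im=manip.camera('scene'); cv2.imwrite('pics/sc2.png',cv2.resize(im[180:340,280:440,::-1],None,fx=3,fy=3)); 
E
```

```text
[0.5940282  0.00867087 0.14375038] 7.45
```

View pics/sc2.png

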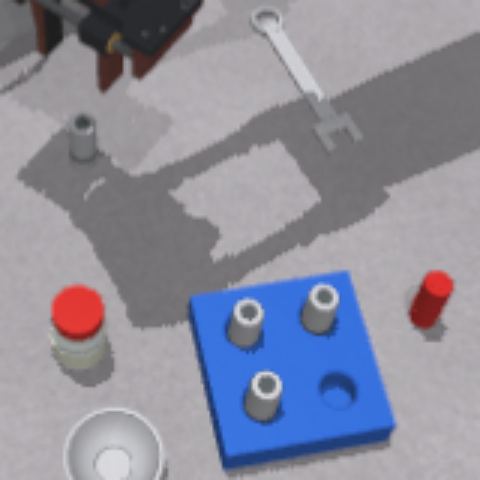

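The first lifter sits upright in its pocket at crop (245,320), at the same height as the stored ones. The second stands at (82,138). Now I pick the second.

Emit:
servo_tool(
  plan=[
    [[0, 0, -0.04], [0, 0, 0]],
    [[0, 0, -0.08], [0, 0, 0]],
    [[0, 0, -0.103], [0, 0, 0]],
    [[0, 0, -0.112], [0, 0, 0]],
    [[0, 0, -0.112], [0, 0, 0]],
  ],
)

```text
clock: 8.12
eef_pos: [0.5938, 0.0104, 0.0305]
eef_rot: [0.981, 0.193, 0.0, 0.0]
ft_force: [-0.5, -0.1, 0.1]
gripper_width: 0.0503
gripper_force: 0.0
```

Emit:
servo_tool(
  plan=[
    [[0, 0, 0], [0, 0, 0]],
    [[0, 0, 0], [0, 0, 0]],
    [[0, 0, 0], [0, 0, 0]],
    [[0, 0, 0], [0, 0, 0]],
    [[0, 0, 0], [0, 0, 0]],
  ],
  grip=0.01,
)

```text
clock: 8.75
eef_pos: [0.594, 0.0102, 0.0304]
eef_rot: [0.981, 0.193, 0.001, 0.0]
ft_force: [0.3, 0.8, 3.9]
gripper_width: 0.0236
gripper_force: 20.0
```

Emit:
servo_tool(
  plan=[
    [[0, 0, 0.05], [0, 0, 0]],
    [[-0.005, 0.015, 0.1], [0, 0, 0]],
    [[-0.02, 0.06, 0.115], [0, 0, 0]],
    [[-0.035, 0.11, 0.115], [0, 0, 0]],
    [[-0.052, 0.16, 0.115], [0, 0, 0]],
    [[-0.07, 0.21, 0.11], [0, 0, 0]],
    [[-0.085, 0.255, 0.105], [0, 0, 0]],
    [[-0.091, 0.278, 0.1], [0, 0, 0]],
    [[-0.091, 0.278, 0.1], [0, 0, 0]],
    [[-0.091, 0.278, 0.1], [0, 0, 0]],
  ],
)

```text
clock: 10.0
eef_pos: [0.5027, 0.2875, 0.1293]
eef_rot: [0.981, 0.193, -0.0, 0.0]
ft_force: [-0.5, -0.5, -0.7]
gripper_width: 0.0236
gripper_force: 20.0
```

```bash
python3 - <<'E'
from h import *
s,im=snap('wrist','w3'); im=im[:,:,::-1].astype(int); print(s['eef_pos'],s['clock'])
C=cam('wrist',s); e=np.array(s['eef_pos'])
np.set_printoptions(linewidth=250)
top=proj(C,e+[0,0,.0315])[0]; p=proj(C,[.540,.3036,.035])[0]; print(top,p)
r,c=int(round(p[1])),int(round(p[0]))
print('B row',r,c-30,im[r,c-30:c+31,0]); print('B col',c,r-30,im[r-30:r+31,c,0])
r,c=int(round(top[1])),int(round(top[0]))
print('ring row',r,c-32,im[r,c-32:c+33,1]);print('ring col',c,r-30,im[r-30:r+31,c,1])
E
```

```text
[0.50265931 0.28750595 0.12929917] 10.0
[318.23419442 284.20159101] [317.1004179  150.39702468]
B row 150 287 [167 167 166 167 168 166 168 166 168 166 156 139 136 120 113 124 136 138 142 158 165 166 166 166 165 169 166 169 165 169 166 167 168 167 164 167 166 166 166 165 167 168 167 169 166 167 152 127 130 150 157 167 171 172 169 167 166 168 168 168 169]
B col 317 120 [243 243 243 243 242 243 242 243 243 243 241 236 213 207 221 229 236 239 238 239 230 197 174 168 169 170 166 168 167 166 166 167 167 168 165 182 220 237 240 236 213 179 163 147 124 115 116 115 125 143 154 159 164 167 169 168 167 167 166 167 169]
ring row 284 286 [ 20  17  27  17  21  22  28  56  91 110 126 130 129 130 130 131 129 127 110  82  62  60  62  59  60  61  59  59  63  59  62  57  62  58  57  59  59  59  63  62  58  57  60  59  57  58  81 110 129 133 129 131 131 131 132 121 105  79  43  26  19  20
  22  27  29]
ring col 318 254 [112 112 113 113 114 119 119 126 129 134 132 133 134 136 130 115  87  66  62  59  61  60  64  63  64  59  60  61  58  59  62  62  62  58  59  58  58  61  59  60  70 100 124 132 132 134 134 144 168 184 186 189 187 190 193 188 186 187 189 191 190]
```

```bash
python3 - <<'E'
from h import *
s=manip.read_state(); C=cam('wrist',s); e=np.array(s['eef_pos'])
L=onz(C,(318.8,282.3),e[2]+.0315); q=onz(C,(316.4,150.2),.035); print(q,q-L)
E
```

```text
[0.54019356 0.30388669 0.035     ] [ 0.03628502  0.01651556 -0.12605188]
```

Emit:
servo_tool(
  plan=[
    [[0.02, 0.01, -0.015], [0, 0, 0]],
    [[0.0365, 0.0165, -0.04], [0, 0, 0]],
    [[0.0365, 0.0165, -0.055], [0, 0, 0]],
    [[0.0365, 0.0165, -0.06], [0, 0, 0]],
    [[0.0365, 0.0165, -0.066], [0, 0, 0]],
    [[0.0365, 0.0165, -0.072], [0, 0, 0]],
    [[0.0365, 0.0165, -0.076], [0, 0, 0]],
  ],
)

```text
clock: 10.92
eef_pos: [0.539, 0.3046, 0.0539]
eef_rot: [0.981, 0.193, 0.0, 0.0]
ft_force: [-0.8, -1.3, -0.3]
gripper_width: 0.0234
gripper_force: 20.0
```

Emit:
servo_tool(
  plan=[
    [[0, 0, -0.005], [0, 0, 0]],
    [[0, 0, -0.009], [0, 0, 0]],
    [[0, 0, -0.0125], [0, 0, 0]],
    [[0, 0, -0.0125], [0, 0, 0]],
  ],
)

```text
clock: 11.42
eef_pos: [0.5389, 0.3046, 0.0407]
eef_rot: [0.981, 0.193, -0.0, 0.0]
ft_force: [-0.2, -1.4, -1.3]
gripper_width: 0.0239
gripper_force: 20.0
```

Emit:
servo_tool(
  plan=[
    [[0, 0, 0], [0, 0, 0]],
    [[0, 0, 0], [0, 0, 0]],
    [[0, 0, 0], [0, 0, 0]],
    [[0, 0, 0.02], [0, 0, 0]],
    [[0, 0, 0.06], [0, 0, 0]],
    [[0, 0, 0.12], [0, 0, 0]],
    [[0, 0, 0.18], [0, 0, 0]],
    [[0, -0.04, 0.22], [0, 0, 10]],
    [[0, -0.09, 0.25], [0, 0, 20]],
    [[0, -0.145, 0.27], [0, 0, 30]],
  ],
  grip=0.05,
)

```text
clock: 12.68
eef_pos: [0.5388, 0.1587, 0.3151]
eef_rot: [0.896, 0.444, 0.002, 0.001]
ft_force: [0.0, -0.9, 0.7]
gripper_width: 0.0501
gripper_force: 0.0
```

Emit:
servo_tool(
  plan=[
    [[-0.005, -0.055, 0], [0, 0, 10]],
    [[-0.01, -0.11, 0], [0, 0, 20]],
    [[-0.015, -0.165, 0], [0, 0, 31]],
    [[-0.02, -0.22, 0], [0, 0, 31]],
    [[-0.025, -0.275, 0], [0, 0, 31]],
    [[-0.03, -0.335, 0], [0, 0, 31]],
    [[-0.033, -0.39, -0.02], [0, 0, 31]],
    [[-0.033, -0.39, -0.035], [0, 0, 31]],
    [[-0.033, -0.39, -0.035], [0, 0, 31]],
  ],
)

```text
clock: 13.8
eef_pos: [0.5057, -0.2296, 0.2757]
eef_rot: [0.748, 0.664, -0.0, -0.001]
ft_force: [-0.0, 1.2, 0.6]
gripper_width: 0.0501
gripper_force: 0.0
```

```bash
python3 - <<'E'
from h import *
s,im=snap('wrist','w4'); print(s['eef_pos'],s['joints'],R.from_quat(s['eef_rot']).as_matrix()[:,0],s['clock'])
C=cam('wrist',s); print(proj(C,[.5055,-.2309,.173]))
im2=manip.camera('scene')
a=cv2.resize(im[:,:,::-1],None,fx=.9,fy=.9)[:, :]; b=im2[80:340,210:450,::-1]
o=np.zeros((600,800,3),np.uint8); o[:360,:576]=a; o[340:600,560:800]=b; cv2.imwrite('pics/v4.png',o)
E
```

```text
[ 0.50565084 -0.22964939  0.27572365] [-4.87941347e-01 -1.04579563e-02  1.24056017e+00  6.20320080e-04
  1.91314469e+00 -3.69895942e-01] [0.1175658  0.99306444 0.00114314] 13.8
[[318.91433293 198.08791149]]
```

View pics/v4.png

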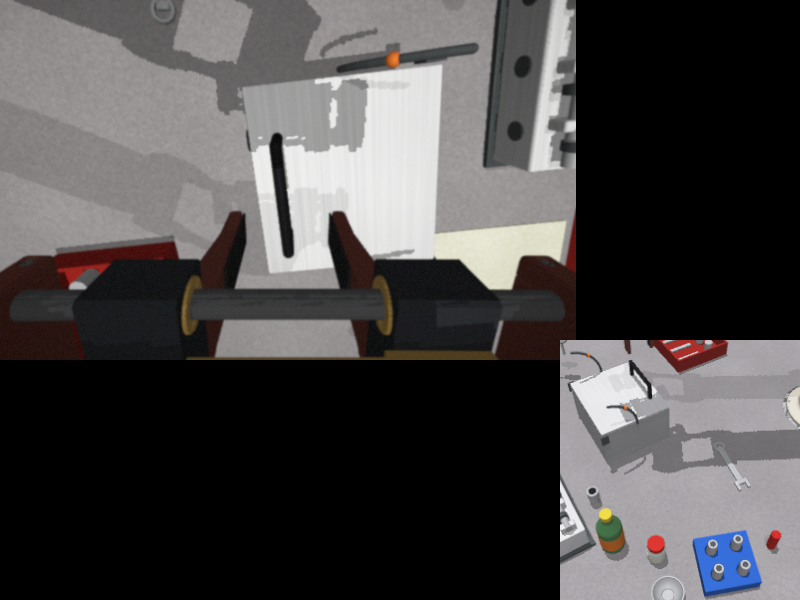

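All four lifters stand in the rack at equal height. In the wrist view the handle bar runs from (308,151) to (321,284) in full-picture pixels.

```bash
python3 - <<'E'
from h import *
s=manip.read_state(); C=cam('wrist',s); im=cv2.imread('pics/w4.png',0).astype(int)
P=[]
for r in range(160,276,6):
    x=np.arange(295,335); m=im[r,295:335]<70; P.append((x[m].mean(),r,m.sum()))
print([(round(a,1),b,c) for a,b,c in P][::3])
col=[int(im[r,int(round(P[0][0]-1))]) for r in range(138,160)]; print(col)
W=np.array([onz(C,(a,b),.176) for a,b,c in P]); d=np.polyfit(W[:,1],W[:,0],1); print(d,np.degrees(np.arctan(d[0])),np.polyval(d,-.23))
print(onz(C,(308,149),.173),onz(C,(321.5,286),.173),s['eef_pos'])
E
```

```text
[(np.float64(306.0), 160, np.int64(13)), (np.float64(308.0), 178, np.int64(13)), (np.float64(310.0), 196, np.int64(13)), (np.float64(312.5), 214, np.int64(12)), (np.float64(314.5), 232, np.int64(12)), (np.float64(316.5), 250, np.int64(12)), (np.float64(319.0), 268, np.int64(13))]
[157, 159, 159, 158, 159, 155, 158, 154, 150, 120, 71, 29, 14, 15, 11, 15, 18, 18, 18, 13, 14, 21]
[0.00524016 0.50042924] 0.3002363267358908 0.4992240018516084
[ 0.50238909 -0.18823444  0.173     ] [ 0.49889075 -0.31668773  0.173     ] [ 0.5063337  -0.22899072  0.27753762]
```

```bash
python3 - <<'E'
from h import *
im=cv2.imread('pics/scene0.png'); S=cam('scene'); D=cam('side')
for p in [(.5005,-.194,.173),(.499,-.317,.173)]: print(proj(S,p),proj(D,p))
a=cv2.resize(im[92:152,262:322],None,fx=8,fy=8,interpolation=cv2.INTER_CUBIC)[:,:400]; b=cv2.resize(cv2.imread('pics/side0.png')[125:185,335:385],None,fx=8,fy=8,interpolation=cv2.INTER_CUBIC)
cv2.imwrite('pics/hc.png',np.hstack([a,b]))
E
```

```text
[[299.23422982 126.53310751]] [[355.61103265 152.31041609]]
[[278.60929738 100.2308403 ]] [[360.84387488 134.42462568]]
```

View pics/hc.png

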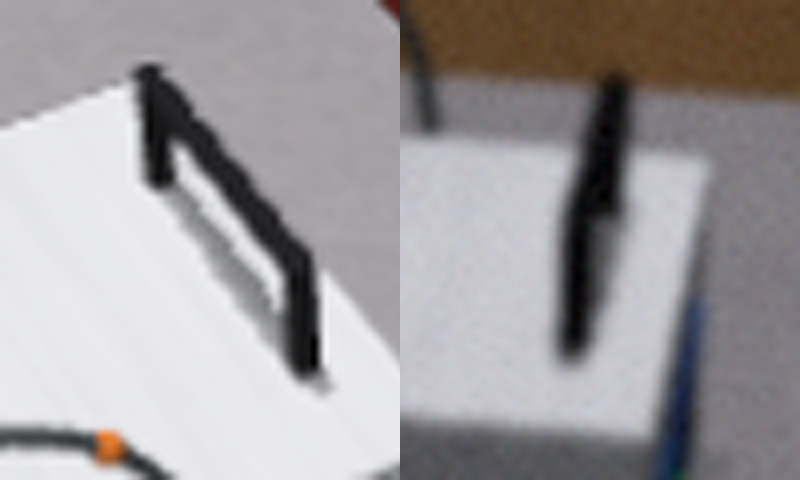

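The bar's ends are at scene (280.8,101) and (300.5,124), so my first estimate had included a leg. This now agrees with the wrist estimate.

```bash
python3 - <<'E'
from h import *
S=cam('scene'); D=cam('side'); s=manip.read_state(); print(s['eef_pos'])
for p in [(280.8,101),(300.5,123.9)]: print(onz(S,p,.173))
for p in [(361.5,135.3),(357,151.9)]: print(onz(D,p,.173))
C=cam('wrist',s); print(onz(C,(312.5,214),.176),onz(C,(314.5,232),.176))
# lid edges from wrist (full px), z=.128
for p in [(270,97),(300,302),(491,72),(482,289)]: print(onz(C,p,.128))
E
```

```text
[ 0.5063337  -0.22899072  0.27753762]
[ 0.49520699 -0.31091766  0.173     ]
[ 0.49271321 -0.20116373  0.173     ]
[ 0.49666589 -0.31096768  0.173     ]
[ 0.4973569  -0.19720713  0.173     ]
[ 0.49938442 -0.24362499  0.176     ] [ 0.4990942  -0.26044717  0.176     ]
[ 0.47179914 -0.14428874  0.128     ]
[ 0.47013326 -0.3626821   0.128     ]
[ 0.66995238 -0.14630183  0.128     ]
[ 0.66952945 -0.36903305  0.128     ]
```

Emit:
servo_tool(
  plan=[
    [[-0.008, -0.0255, -0.03], [0, 0, 6.5]],
    [[-0.008, -0.0255, -0.07], [0, 0, 6.5]],
    [[-0.008, -0.0255, -0.1], [0, 0, 6.5]],
    [[-0.008, -0.0255, -0.115], [0, 0, 6.5]],
    [[-0.008, -0.0255, -0.1235], [0, 0, 6.5]],
    [[-0.008, -0.0255, -0.1235], [0, 0, 6.5]],
  ],
)

```text
clock: 14.65
eef_pos: [0.4984, -0.2555, 0.1534]
eef_rot: [0.708, 0.706, 0.0, 0.0]
ft_force: [-0.3, 0.4, 0.0]
gripper_width: 0.0503
gripper_force: 0.0
```

Emit:
servo_tool(
  plan=[
    [[0, 0, 0], [0, 0, 0]],
    [[0, 0, 0], [0, 0, 0]],
    [[0, 0, 0], [0, 0, 0]],
    [[0, 0, 0], [0, 0, 0]],
    [[0, 0, 0], [0, 0, 0]],
    [[0, 0, 0], [0, 0, 0]],
  ],
  grip=0.004,
  force=25,
)

```text
clock: 15.4
eef_pos: [0.498, -0.2559, 0.1527]
eef_rot: [0.709, 0.706, -0.0, 0.0]
ft_force: [-0.7, -0.1, 1.4]
gripper_width: 0.0112
gripper_force: 25.0
```

The bar is gripped at 11–12 mm. Now I follow the hinge arc upward.

Emit:
servo_tool(
  plan=[
    [[0.0025, 0, 0.0073], [0, 0, 0]],
    [[0.0053, 0, 0.0146], [0, 0, 0]],
    [[0.0084, 0, 0.0217], [0, 0, 0]],
    [[0.0118, 0, 0.0287], [0, 0, 0]],
    [[0.0155, 0, 0.0355], [0, 0, 0]],
    [[0.0195, 0, 0.0422], [0, 0, 0]],
    [[0.0195, 0, 0.0422], [0, 0, 0]],
  ],
)

```text
clock: 16.27
eef_pos: [0.5175, -0.256, 0.1962]
eef_rot: [0.709, 0.706, -0.0, 0.0]
ft_force: [-5.3, -1.0, -0.0]
gripper_width: 0.0111
gripper_force: 25.0
```

Emit:
servo_tool(
  plan=[
    [[0.0043, 0, 0.0064], [0, 0, 0]],
    [[0.0089, 0, 0.0127], [0, 0, 0]],
    [[0.0138, 0, 0.0187], [0, 0, 0]],
    [[0.0188, 0, 0.0246], [0, 0, 0]],
    [[0.0242, 0, 0.0303], [0, 0, 0]],
    [[0.0298, 0, 0.0357], [0, 0, 0]],
    [[0.0356, 0, 0.0408], [0, 0, 0]],
    [[0.0416, 0, 0.0457], [0, 0, 0]],
    [[0.0416, 0, 0.0457], [0, 0, 0]],
  ],
)

```text
clock: 17.4
eef_pos: [0.5588, -0.2565, 0.2437]
eef_rot: [0.709, 0.705, -0.0, 0.001]
ft_force: [-8.3, -2.5, 6.1]
gripper_width: 0.0113
gripper_force: 25.0
```

Emit:
servo_tool(
  plan=[
    [[0.0063, 0, 0.0046], [0, 0, 0]],
    [[0.0128, 0, 0.009], [0, 0, 0]],
    [[0.0194, 0, 0.013], [0, 0, 0]],
    [[0.0262, 0, 0.0168], [0, 0, 0]],
    [[0.0262, 0, 0.0168], [0, 0, 0]],
    [[0.0262, 0, 0.0168], [0, 0, 0]],
  ],
)

```text
clock: 18.15
eef_pos: [0.5853, -0.2567, 0.2607]
eef_rot: [0.709, 0.705, 0.0, 0.002]
ft_force: [-5.7, -3.7, 6.2]
gripper_width: 0.0109
gripper_force: 25.0
```

```bash
python3 - <<'E'
from h import *
s,im=snap('scene','sc5'); im2=manip.camera('side')
print(s['eef_pos'],s['ft_force'],s['gripper_width'],s['clock'])
a=cv2.resize(im[40:340,190:450,::-1],(400,461)); b=cv2.resize(im2[60:260,240:440,::-1],(400,400))
o=np.zeros((461,800,3),np.uint8); o[:,:400]=a; o[:400,400:]=b; cv2.imwrite('pics/v5.png',o)
E
```

```text
[ 0.58532617 -0.25670216  0.26069606] [-5.72674758 -3.72113469  6.23856372] 0.01088179653849423 18.15
```

View pics/v5.png

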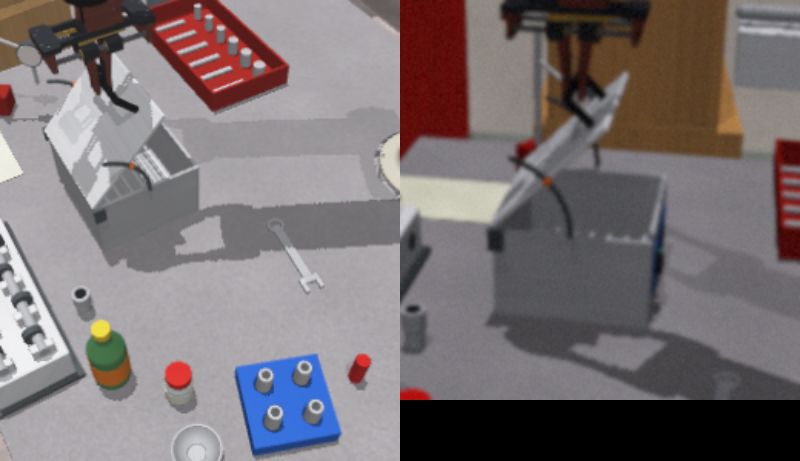

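The lid is open with its edge line on the orange ball at (547,182) in the side crop. Kinematics give about 45.5°. All four lifters are in the rack and the other items haven't moved. A short hold check, then I hand in.

Emit:
servo_tool(
  plan=[
    [[0, 0, 0], [0, 0, 0]],
    [[0, 0, 0], [0, 0, 0]],
    [[0, 0, 0], [0, 0, 0]],
    [[0, 0, 0], [0, 0, 0]],
  ],
)

```text
clock: 18.75
eef_pos: [0.5853, -0.2567, 0.2607]
eef_rot: [0.709, 0.705, 0.0, 0.002]
ft_force: [-5.0, -2.8, 6.3]
gripper_width: 0.0111
gripper_force: 25.0
```

```bash
python3 -c "
from bench import manip
print(manip.job_done())"
```

```text
the job is handed in; nothing more can be done
None
```

Both lifters are upright and fully down in the rack, and the arm is holding the washer lid steady at about 45° by its handle; the job was handed in at about 19 s, and no verdict came back.

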